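# Hand over a parcel and present the tablet for signature

## Task

A resident is waiting on the far side of the parcel counter. Slide the brown parcel forward, flat on the counter, until it lies squarely in the middle of the black collection mat, turn the sign-off tablet round on its stand to face straight across the counter to the resident, and lay its screen back to the signing angle, 30 degrees up from level. Leave everything else on the counter where it is.

Things in the scene. Friction and masses are not known exactly. Their poses are not given: they have to be found in the camera images.
- mat: black rubber collection mat with a yellow outline, let in flush with the counter, 200 mm along x by 280 mm along y. Origin at its centre, at counter height. Its x axis points straight across the counter, away from the robot, to the resident's side. It may be on the left or on the right; the tablet is on the other side.
- parcel: the resident's brown cardboard parcel, loose, 100 mm along its x by 150 mm along its y by 80 mm high, 0.3 to 0.75 kg, paper label with a red bar on top. It starts on the robot's side of the mat. Origin at the centre of its underside.
- stand: round grey base plate (150 mm across, 12 mm high) of the tablet stand, screwed to the counter, with a 28 mm column. Origin on the swivel axis at counter height; its x axis points roughly (within 0.4 rad) across the counter to the resident's side.
- head (a point): the middle of the tilt axis, 150 mm above the counter on the vertical swivel axis. It turns with the swivel: its x axis is level and points where the screen faces, y lies along the level tilt axis, z is up.
- screen (a point): centre of the tablet's glass. The tablet is a dark slab, 200 mm wide (along this point's y), 140 mm from bottom to top edge and 12 mm thick; the glass is 30 mm in front of the tilt axis, the slab's back 18 mm in front of it. The point's z points out of the glass, its x from the centre to the bottom edge, so the top edge is 70 mm along -x; there is a blue bar along the top of the picture.
- low_edge (a point): middle of the tablet's bottom edge, at the front face (70 mm from the centre of the glass).
- swivel (a joint): swivel of the tablet about the vertical axis, rad, positive anticlockwise seen from above; 0 when the screen faces along the stand's -x (roughly towards the robot), stops at -3.9 and 3.9. It stays where it is left: a friction of about 0.22 N m, some 2.5 N at the tablet's side edge.
- tilt (a joint): tilt of the screen above level, rad: 0 = lying flat, glass up, 1.57 would be upright; range 0 to 1.45. Laying back lowers the value and moves the top edge backwards and down. It stays where it is left: a friction of about 0.55 N m, some 8 N at the top edge.
- bell: bystander: chrome counter bell, 80 mm across, 56 mm high, origin under its centre
- dispenser: bystander: grey tape dispenser, 150 x 56 x 78 mm, origin under its centre
- penpot: bystander: dark pen pot, 76 mm across, 100 mm high, pens up to 160 mm, origin under its centre
- carton: bystander: white carton with a blue band, 110 x 150 x 60 mm, origin under its centre
- scanner: bystander: black and grey hand scanner lying down, 190 mm long along its x, 52 mm high, origin beneath it
- letters: bystander: pile of letters, 90 x 160 x 20 mm, origin under its centre

How it is judged:
At the end, for the whole second after the job is handed in: Parcel flat and still, centred on the mat within 35 mm along x and 50 mm along y, square to it within 0.2 rad; tablet facing the resident's side (the mat's +x) within 0.12 rad; screen at 30 degrees above level, within 5 degrees (0.436 to 0.611 rad) (x of parcel in the frame of mat between -0.035 and 0.035 m and y of parcel in the frame of mat between -0.05 and 0.05 m and angle between the x axis of parcel and the x axis of mat, either way round below 0.2 rad and angle between parcel's own z axis and vertical below 0.1 rad and linear speed of parcel below 0.02 m/s and angle between the x axis of head and the x axis of mat, either way round below 0.12 rad and x of low_edge in the frame of stand above 0.03 m and value of joint tilt between 0.436 and 0.611 rad); the robot touches nothing.
It fails at once if the parcel is lifted more than 20 mm or tipped more than 0.35 rad instead of being slid flat (height (world z) of parcel above 0.02 m or angle between parcel's own z axis and vertical above 0.35 rad).
It fails at once if another thing on the counter (bell, tape dispenser, pen pot, white carton, hand scanner, letters) is moved more than 20 mm (distance of any of bell, dispenser, penpot, carton, scanner, letters from where it was at the start of the episode above 0.02 m).
It also fails if it takes over 64 s, if anything falls off the work surface, if the arm or the gripper's body presses on something with over 40 N, if the wrist force passes 120 N, or if a joint passes its speed limit or range.

## Robot

A 6-joint arm with a two-finger parallel gripper is mounted at the origin on the work surface. World frame = base frame: x ahead of the robot, y to its left, z up, the work surface at z = 0. Lengths are in m, angles in rad, forces in N, time in s.
With the tool pointing down it reaches from about 0.3 to 0.875 m from the base axis. Payload 4.2 kg.
Tool frame: the origin (TCP) lies midway between the tips of the shut fingers; the grasp point (between the pads) lies 19 mm behind it; z points along the fingers, y is the line along which they close (so a half turn about z gives the same grasp; the last joint's range is limited). The gripper opens to 85 mm and grips with 20 to 120 N. Pads are 22 mm wide; open, the fingers measure 114 mm over their backs; the gripper's body (76 mm by 85 mm) begins 54 mm behind the grasp point. The pads swing forward as they close: fully open they stand 13 mm farther back than shut.
Start: joints at [1.297, 0.32, 1.565, -0, 1.257, -0.02], TCP at [0.144, 0.557, 0.199] pointing down, gripper open.
Joint ranges: [-3.11, 3.11], [-0.84, 2.01], [0.21, 2.61], [-1.34, 4.49], [0.05, 2.63], [-2.56, 2.56]. Speed limits (rad/s): [2.57, 2.57, 3.14, 3.14, 3.14, 3.14].

## Interface

Orientations are given as a rotation vector (axis times angle).
In Python, from workcell import ctrl gives the robot as it stands.
- The arm moves only by the tool servo_tool, never from a script. Its argument "steps" is a list that holds one entry, the list of rows, each a list of 7 numbers: the closure, from 0 (fully open) to 1 (shut), then the shift along the tool's x, y, z scaled (see below), then the turn, a rotation vector about the tool's x, y, z scaled (see below). A call has 1 to 20 rows; each row is the pose to reach, as a shift and turn from the pose commanded when the call began, along the tool's axes at that moment, turning the shorter way round; what a row does not reach only later rows make up. The controller multiplies each number of a shift by 25 cm and each number of a turn by pi rad. A row lasts 1/8 s, in which the tool goes at most 62.5 mm and 10.7 degrees, less where a joint would pass 70% of its speed; a pose out of reach is approached as far as the arm can. A call with a number of a shift or a turn outside -1 to 1 is refused whole. A call with a gripper value outside its range is refused whole. The fingers move at their own pace and stop on an object; "newtons" is the grip in N (left out, the last holds). Time passes only in rows, so rows that repeat a pose let the fingers close. It gives the time, the measured TCP pose, the force, the opening and the grip force at its end, in the units of the state.
- ctrl.read_state(): the state, without advancing time (a new reading comes with each control period).
- ctrl.read_camera(name): name is "scene" or "top" or "wrist"; returns a dict with "image" (420x560x3 uint8, red, green, blue), "fx", "fy", "cx", "cy" (pixels), "world_from_camera" (4x4, takes a point from camera to world coordinates). Camera axes: x right, y down, z forward; pixel columns grow to the right and rows downward; lengths in m; the calibration is good to about 2 mm. The wrist camera is an equidistant fisheye: a pixel r from the principal point sees the ray r / f radians off the axis. A picture is of the moment at which its call begins. There is no depth.
- ctrl.sign_off(): hands the job in; it is judged then, once.
Trained networks look in the newest picture that a camera, given by its name, has taken for a name from the list of things; names that differ only in an ending like _2 or _b are one class to them, and where a whole thing is asked for, a point or a joint stands for the part that bears it (a point fixed in the world has none). Each returns a list of dicts, best first, with "confidence" (0 to 1); they miss things now and then, are a little off and sometimes report something else, mostly with a low value. They report only what shows in the picture. A call takes as long as a camera call.
- ctrl.spot_in(target, camera): "location" ([x, y, z] in m, in the coordinates of the camera as it stood for that picture, good to about 4 mm: the middle of the surface that is visible of it).
- ctrl.silhouettes(target, camera): "region" (420x560 bool, what is visible of it).
The state is a dict: "clock": time; "joint_positions": joint angles; "qd": joint speeds; "joint_efforts": joint torques, N m; "tcp_pos": TCP position; "tool_rot": TCP orientation; "force": force on the tool from outside, world axes, zero at the start; "wrist_torque": the same for the moment, N m; "grip_width": finger opening in m; "gripper_force": force on a finger pad.
Only numpy, scipy, OpenCV 4.12 (cv2) and the standard library are available. Lean on these libraries where they do the work, as an engineer would, in place of code of your own. Each camera call takes 0.05 s, during which the arm holds its last target. There are 200 camera calls.

## Working session

There is one attempt and no reset: what is moved stays moved. The work goes in short steps, Python scripts to look and compute and a tool call to move; the robot and the scene stay as the last step left them, time stands still between calls to the robot, and variables do not carry over. Pictures are saved under pics/ and viewed, at most 10 in all, crops included, and the job is handed in when it is done.

Besides the shell and the picture viewer there is one more tool, called after ">>>" as a command line: name --argument value ..., lists and objects as JSON in quotes. servo_tool: Moves the arm, as the interface text tells. Shifts and turns lie within -1 to 1; 1 stands for 25 cm of shift or pi rad of turn. Its arguments: {"type":"object","properties":{"steps":{"type":"array","items":{"type":"array","items":{"type":"array","items":{"type":"number","minimum":-1,"maximum":1}}}},"newtons":{"type":"number"}},"required":["steps"]}

```bash
mkdir -p pics; cat > h.py <<'E'
import numpy as np, cv2
from scipy.spatial.transform import Rotation as R
from workcell import ctrl
def cam(n): return ctrl.read_camera(n)
def pix2z(c,uv,z):
    T=np.array(c['world_from_camera']); d=T[:3,:3]@np.array([(uv[0]-c['cx'])/c['fx'],(uv[1]-c['cy'])/c['fy'],1])
    return T[:3,3]+d*(z-T[2,3])/d[2]
def proj(c,p):
    T=np.linalg.inv(np.array(c['world_from_camera'])); q=T[:3,:3]@np.array(p)+T[:3,3]
    return np.array([c['fx']*q[0]/q[2]+c['cx'],c['fy']*q[1]/q[2]+c['cy']])
def save(c,n): cv2.imwrite('pics/'+n,c['image'][:,:,::-1])
E
python3 - <<'E'
from h import *
s=ctrl.read_state(); print({k:np.round(v,3) for k,v in s.items()})
for n in ('top','scene'):
    c=cam(n); save(c,n+'0.png'); T=np.array(c['world_from_camera']); print(n,c['fx'],T.round(3).tolist())
    for t in ['mat','parcel','stand','head','screen','bell','dispenser','penpot','carton','scanner','letters']:
        r=ctrl.spot_in(t,n)[:2]
        for q in r: print(t,round(q['confidence'],2),(T[:3,:3]@q['location']+T[:3,3]).round(3))
E
```

```text
{'clock': np.float64(0.0), 'joint_positions': array([ 1.297,  0.32 ,  1.566, -0.   ,  1.257, -0.02 ]), 'qd': array([-0.   ,  0.002,  0.001,  0.   , -0.001, -0.001]), 'joint_efforts': array([ 0.0000e+00, -4.1553e+01, -2.3416e+01, -0.0000e+00,  8.0000e-03,
       -0.0000e+00]), 'tcp_pos': array([0.144, 0.556, 0.198]), 'tool_rot': array([-3.980e-01, -3.116e+00,  3.000e-03]), 'force': array([ 0.277,  0.061, -1.042]), 'wrist_torque': array([-0.015,  0.042,  0.001]), 'gripper_force': np.float64(0.0), 'grip_width': np.float64(0.086)}
top 414.75034703635646 [[0.0, -0.987, 0.163, 0.391], [-1.0, 0.004, 0.023, -0.024], [-0.024, -0.163, -0.986, 1.368], [0.0, 0.0, 0.0, 1.0]]
mat 0.78 [ 0.583  0.228 -0.004]
parcel 0.93 [0.439 0.243 0.076]
parcel 0.28 [0.462 0.434 0.068]
stand 0.57 [ 0.565 -0.194  0.174]
head 0.59 [ 0.567 -0.193  0.178]
screen 0.87 [ 0.569 -0.199  0.175]
screen 0.4 [ 0.569 -0.194  0.17 ]
dispenser 0.69 [ 0.438 -0.01   0.024]
dispenser 0.46 [0.437 0.242 0.077]
penpot 0.96 [0.461 0.434 0.07 ]
carton 0.66 [ 0.57  -0.198  0.178]
carton 0.59 [ 0.652 -0.441  0.065]
letters 0.76 [ 0.448 -0.437  0.023]
scene 411.2871212052854 [[0.835, 0.459, -0.302, 0.939], [0.55, -0.696, 0.461, -0.494], [0.001, -0.551, -0.834, 1.029], [0.0, 0.0, 0.0, 1.0]]
mat 0.94 [0.589 0.216 0.002]
mat 0.46 [ 0.583 -0.21   0.194]
parcel 0.58 [0.448 0.221 0.08 ]
stand 0.73 [ 0.593 -0.208  0.067]
head 0.85 [ 0.588 -0.212  0.181]
screen 0.71 [ 0.58  -0.209  0.194]
bell 0.93 [0.783 0.015 0.03 ]
bell 0.43 [ 0.593 -0.21   0.069]
dispenser 0.64 [ 0.441 -0.022  0.042]
penpot 0.58 [0.473 0.409 0.076]
carton 0.87 [ 0.666 -0.457  0.065]
carton 0.43 [ 0.592 -0.211  0.067]
scanner 0.74 [0.68  0.431 0.041]
letters 0.88 [ 0.457 -0.452  0.014]
letters 0.39 [ 0.581 -0.209  0.194]
```

View pics/top0.png

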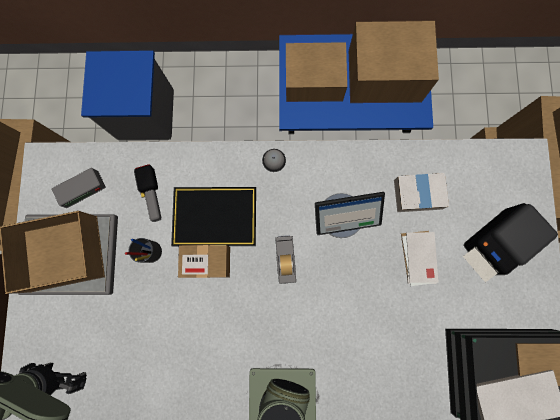

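View pics/scene0.png

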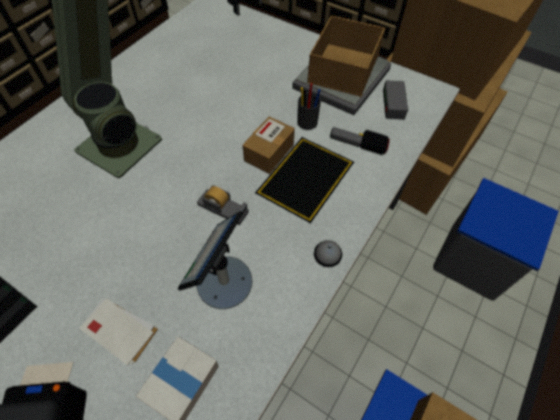

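The top view shows the mat at about (174–256, 188–245), the parcel just on the robot's side at (178–229, 246–277), and the tablet facing the robot at (316–385, 193–233). The scene view agrees: the stand is right of the mat and the dispenser lies between them. Next I fit the shapes.

```bash
cat >> h.py <<'E'
from scipy.optimize import least_squares, minimize
def tabcorners(x,y,f,t):
    fx=np.array([np.cos(f),np.sin(f),0]); fy=np.array([-np.sin(f),np.cos(f),0]); z=np.array([0,0,1.])
    n=np.sin(t)*fx+np.cos(t)*z; u=-np.cos(t)*fx+np.sin(t)*z; o=np.array([x,y,.15])
    return [o+d*n+a*fy*.1+b*u*.07 for d in(.018,.03) for a in(-1,1) for b in(-1,1)]
def boxc(x,y,f,h=.08):
    c,s=np.cos(f),np.sin(f)
    return [np.array([x+c*a-s*b,y+s*a+c*b,z]) for a in(-.05,.05) for b in(-.075,.075) for z in(0,h)]
def hull(cs,c):
    m=np.zeros((420,560),np.uint8); p=np.array([proj(c,q) for q in cs]); cv2.fillConvexPoly(m,np.round(cv2.convexHull(p.astype(np.float32))*16).astype(np.int32),1,shift=4); return m>0
def sil(t,n):
    r=ctrl.silhouettes(t,n); return (r[0]['region'],r[0]['confidence']) if r else (None,0)
def fit(model,x0,obs,sc):
    def cost(x): return sum(1-(hull(model(*x),c)&m).sum()/max(1,(hull(model(*x),c)|m).sum()) for c,m in obs)
    best=None
    for k in range(3):
        S=np.vstack([x0,x0+np.diag(sc)]); r=minimize(cost,x0,method='Nelder-Mead',options=dict(initial_simplex=S,maxiter=250,xatol=1e-4,fatol=1e-4)); x0=r.x; sc=np.array(sc)*-.5
    return r.x.round(3),round(r.fun,3)
def fitmat(c):
    hsv=cv2.cvtColor(c['image'],cv2.COLOR_RGB2HSV); m=sil('mat','top')[0]
    m=cv2.dilate(m.astype(np.uint8),np.ones((7,7)))&((hsv[...,0]>20)&(hsv[...,0]<35)&(hsv[...,1]>120)).astype(np.uint8)
    v,u=np.nonzero(m); P=np.array([pix2z(c,(a,b),0)[:2] for a,b in zip(u,v)]).astype(np.float32)
    return P
def tabfit(x0):
    o=[]
    for n in ('top','scene'):
        c=cam(n); m,cf=sil('screen',n); print(n,cf,None if m is None else m.sum())
        if m is not None:o.append((c,m))
    return fit(tabcorners,np.array(x0),o,[.01,.01,.2,.2])
E
python3 - <<'E'
from h import *
c=cam('top'); P=fitmat(c); print('mat',len(P),cv2.minAreaRect(P),P.min(0),P.max(0))
o=[]
for n in('top','scene'):
    c=cam(n); m,cf=sil('parcel',n); print(cf,m.sum()); o.append((c,m))
for k in ([0],[1],[0,1]): print('parcel',fit(boxc,np.array([.45,.235,0]),[o[i] for i in k],[.02,.02,.1]))
for t in (.9,1.2): print('tab',tabfit([.59,-.205,3.14,t]))
E
```

```text
mat 692 ((0.5864477157592773, 0.22799387574195862), (0.2705381512641907, 0.18957461416721344), 89.90293884277344) [0.49144205 0.09284637] [0.6814577  0.36322427]
0.79 1623
0.66 1993
parcel (array([0.434, 0.249, 0.003]), np.float64(0.065))
parcel (array([0.432, 0.247, 0.025]), np.float64(0.025))
parcel (array([0.432, 0.247, 0.033]), np.float64(0.112))
top 0.56 2157
scene 0.79 1585
tab (array([ 0.585, -0.196,  3.298,  1.02 ]), np.float64(0.236))
top 0.6 2330
scene 0.63 1546
tab (array([ 0.589, -0.199,  3.149,  1.282]), np.float64(0.654))
```

```bash
cat >> h.py <<'E'
def rel(*wps):
    s=ctrl.read_state(); R0=R.from_rotvec(s['tool_rot']); p0=np.array(s['tcp_pos']); print('t',round(float(s['clock']),2),'tcp',p0.round(4),'rv',np.array(s['tool_rot']).round(3),'w',round(float(s['grip_width']),3),'F',np.array(s['force']).round(1))
    for p,rv in wps:
        d=R0.inv().apply(np.array(p)-p0)/.25; t=(R0.inv()*R.from_rotvec(rv)).as_rotvec()/np.pi
        print(np.array(p).round(3),'->',np.r_[d,t].round(3).tolist())
D=[0,-np.pi,0]
E
python3 -c "
from h import *
rel(([.335,.247,.2],D),([.335,.247,.026],D))"
```

```text
t 1.9 tcp [0.1444 0.5566 0.1988] rv [0.398 3.116 0.   ] w 0.085 F [-0.4  0.4  0.8]
[0.335 0.247 0.2  ] -> [-1.049, -1.007, -0.005, 0.0, 0.0, -0.081]
[0.335 0.247 0.026] -> [-1.049, -1.007, 0.691, 0.0, 0.0, -0.081]
```

>>> servo_tool --steps '[[[0,-0.95,-0.95,0,0,0,-0.08],[0,-0.95,-0.95,0,0,0,-0.08],[0,-0.95,-0.95,0,0,0,-0.08],[0,-0.95,-0.95,0,0,0,-0.08],[0,-0.95,-0.95,0,0,0,-0.08],[0,-0.95,-0.95,0,0,0,-0.08],[0,-0.95,-0.95,0,0,0,-0.08],[0,-0.95,-0.95,0,0,0,-0.08]]]'

```text
clock: 2.9
tcp_pos: [0.3145, 0.2677, 0.1988]
tool_rot: [-0.004, -3.142, -0.001]
force: [0.1, -0.1, 0.7]
grip_width: 0.0855
gripper_force: 0.0
```

```bash
python3 -c "
from h import *
rel(([.335,.247,.2],D),([.335,.247,.026],D),([.525,.247,.026],D))"
```

```text
t 2.9 tcp [0.3145 0.2677 0.1988] rv [-4.000e-03 -3.142e+00 -1.000e-03] w 0.085 F [ 0.1 -0.1  0.7]
[0.335 0.247 0.2  ] -> [-0.082, -0.082, -0.005, 0.0, -0.0, -0.001]
[0.335 0.247 0.026] -> [-0.082, -0.083, 0.691, 0.0, -0.0, -0.001]
[0.525 0.247 0.026] -> [-0.842, -0.081, 0.691, 0.0, -0.0, -0.001]
```

>>> servo_tool --steps '[[[0,-0.08,-0.08,0.2,0,0,0],[0,-0.08,-0.08,0.45,0,0,0],[0,-0.08,-0.08,0.69,0,0,0],[0,-0.08,-0.08,0.69,0,0,0],[0,-0.15,-0.08,0.69,0,0,0],[0,-0.2,-0.08,0.69,0,0,0],[0,-0.24,-0.08,0.69,0,0,0],[0,-0.28,-0.08,0.69,0,0,0],[0,-0.32,-0.08,0.69,0,0,0],[0,-0.36,-0.08,0.69,0,0,0],[0,-0.4,-0.08,0.69,0,0,0],[0,-0.44,-0.08,0.69,0,0,0],[0,-0.48,-0.08,0.69,0,0,0],[0,-0.52,-0.08,0.69,0,0,0],[0,-0.56,-0.08,0.69,0,0,0],[0,-0.6,-0.08,0.69,0,0,0],[0,-0.64,-0.08,0.69,0,0,0],[0,-0.67,-0.08,0.69,0,0,0],[0,-0.69,-0.08,0.69,0,0,0],[0,-0.7,-0.08,0.69,0,0,0]]]'

```text
clock: 5.4
tcp_pos: [0.4881, 0.2461, 0.0271]
tool_rot: [-0.006, -3.138, 0.001]
force: [-6.6, 0.8, 4.9]
grip_width: 0.0854
gripper_force: 3.4
```

```bash
python3 - <<'E'
from h import *
o=[]
for n in('top','scene'):
    c=cam(n); m,cf=sil('parcel',n)
    if m is None: print('no',n); continue
    print(cf,m.sum()); o.append((c,m)); save(c,n+'1.png')
    print('parcel',fit(boxc,np.array([.55,.247,0]),[(c,m)],[.02,.02,.1]))
rel(([.525,.247,.026],D))
E
```

```text
0.91 950
parcel (array([ 0.551,  0.247, -0.003]), np.float64(0.458))
0.58 1980
parcel (array([0.547, 0.246, 0.012]), np.float64(0.051))
t 5.6 tcp [0.4884 0.2461 0.0271] rv [-5.000e-03 -3.139e+00  1.000e-03] w 0.085 F [-4.5 -0.3  3.2]
[0.525 0.247 0.026] -> [-0.146, 0.004, 0.004, -0.0, -0.001, -0.001]
```

>>> servo_tool --steps '[[[0,-0.04,0,0,0,0,0],[0,-0.08,0,0,0,0,0],[0,-0.11,0,0,0,0,0],[0,-0.14,0,0,0,0,0],[0,-0.15,0,0,0,0,0],[0,-0.15,0,0,0,0,0],[0,-0.05,0,0,0,0,0],[0,0.1,0,0,0,0,0],[0,0.15,0,0,0,0,0],[0,0.15,0,-0.25,0,0,0],[0,0.15,0,-0.5,0,0,0],[1,0.15,0,-0.75,0,0,0],[1,0.15,0,-0.95,0,0,0],[1,0.15,0,-0.95,0,0,0]]]'

```text
clock: 7.35
tcp_pos: [0.4556, 0.248, 0.2691]
tool_rot: [0.004, 3.13, 0.009]
force: [0.2, -0.7, 0.1]
grip_width: 0.0321
gripper_force: 0.0
```

```bash
python3 - <<'E'
from h import *
for n in('top','scene'):
    c=cam(n); m,cf=sil('parcel',n); print(n,cf,m is not None and m.sum())
    if m is not None: print('parcel',fit(boxc,np.array([.58,.247,0]),[(c,m)],[.02,.02,.1]))
    m,cf=sil('stand',n); print('stand',cf,m.sum(),np.argwhere(m).min(0),np.argwhere(m).max(0))
    b=sil('screen',n)[0]; im=c['image'].copy(); im[m]=im[m]//2+[127,0,0]; im[b]=im[b]//2+np.array([0,127,0])
    u,v=proj(c,[.587,-.2,.1]).astype(int); 
    # base circle overlay
    for a in np.linspace(0,6.28,40):
        q=proj(c,[.587+.075*np.cos(a),-.2+.075*np.sin(a),.012]).astype(int); im[q[1],q[0]]=[255,0,255]
    w=np.vstack if n=='x' else None
    A=cv2.resize(np.hstack([c['image'][v-60:v+60,u-65:u+65],im[v-60:v+60,u-65:u+65]]),None,fx=3,fy=3,interpolation=2); cv2.imwrite(f'pics/crop_{n}.png',A[:,:,::-1])
A=np.vstack([cv2.resize(cv2.imread(f'pics/crop_{n}.png'),(650,300)) for n in('top','scene')]); cv2.imwrite('pics/crop1.png',A)
rel()
E
```

```text
top 0.8 1696
parcel (array([0.588, 0.244, 0.017]), np.float64(0.049))
stand 0.69 1833 [173 394] [211 448]
scene 0.83 2012
parcel (array([0.586, 0.243, 0.012]), np.float64(0.041))
stand 0.63 3836 [212 177] [309 252]
t 7.75 tcp [0.4518 0.2465 0.2625] rv [-4.00e-03 -3.14e+00  2.00e-03] w -0.0 F [-0.6  1.1  0.3]
```

View pics/crop1.png

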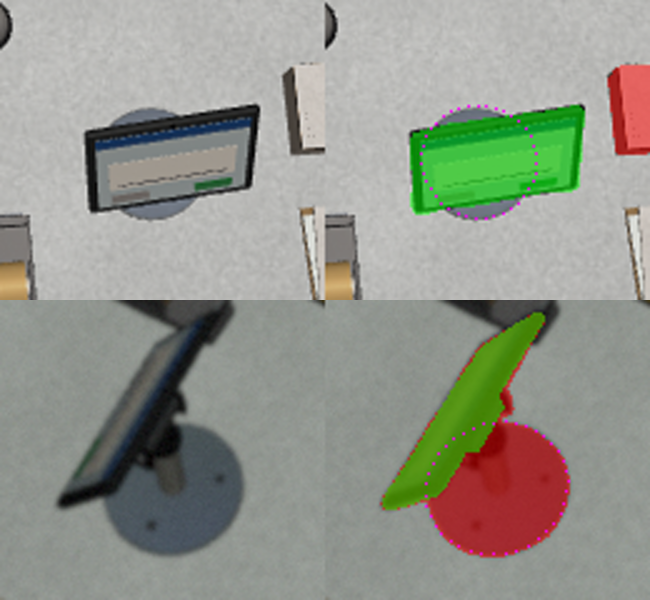

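```bash
cat >> h.py <<'E'
SX,SY=.587,-.2
def tab2(f0,t0,names=('top','scene')):
    o=[]
    for n in names:
        c=cam(n); r=ctrl.silhouettes('screen',n)
        if not r: print('none',n); continue
        m=r[0]['region']; o.append((c,m)); print(n,r[0]['confidence'],m.sum(),fit(lambda f,t:tabcorners(SX,SY,f,t),np.array([f0,t0]),[(c,m)],[.15,.15]))
    print('both',fit(lambda f,t:tabcorners(SX,SY,f,t),np.array([f0,t0]),o,[.15,.15]))
E
python3 - <<'E'
from h import *
tab2(3.3,1.05)
E
```

```text
top 0.63 2236 (array([3.311, 1.021]), np.float64(0.075))
scene 0.6 1529 (array([3.283, 1.019]), np.float64(0.137))
both (array([3.295, 1.026]), np.float64(0.219))
```

```bash
cat >> h.py <<'E'
def hp(f,rx,y,z): return [SX+rx*np.cos(f)-y*np.sin(f),SY+rx*np.sin(f)+y*np.cos(f),z]
E
python3 - <<'E'
from h import *
print(np.array(hp(3.295,.075,.08,.26)).round(3))
rel(([.452,.05,.2625],D),(hp(3.295,.075,.08,.26),D))
E
```

```text
[ 0.525 -0.291  0.26 ]
t 7.95 tcp [0.452  0.2467 0.2634] rv [-0.004 -3.141  0.   ] w -0.0 F [ 0.1  0.2 -0.2]
[0.452 0.05  0.262] -> [-0.002, -0.787, 0.004, -0.0, -0.0, -0.001]
[ 0.525 -0.291  0.26 ] -> [-0.297, -2.148, 0.014, -0.0, -0.0, -0.001]
```

>>> servo_tool --steps '[[[1,0,-0.99,0,0,0,0],[1,0,-0.99,0,0,0,0],[1,0,-0.99,0,0,0,0],[1,0,-0.99,0,0,0,0],[1,0,-0.99,0,0,0,0]]]'

```text
clock: 8.57
tcp_pos: [0.4513, -0.0042, 0.2638]
tool_rot: [0.014, 3.141, -0.001]
force: [0.6, 0.9, 1.3]
grip_width: -0.0003
gripper_force: 0.0
```

>>> servo_tool --steps '[[[1,-0.2,-1,0,0,0,0],[1,-0.2,-1,0,0,0,0],[1,-0.2,-1,0,0,0,0],[1,-0.2,-1,0,0,0,0],[1,-0.2,-1,0,0,0,0],[1,-0.2,-1,0,0,0,0]]]'

```text
clock: 9.32
tcp_pos: [0.5011, -0.2499, 0.2632]
tool_rot: [-0.003, -3.141, -0.002]
force: [-0.3, -0.3, -0.4]
grip_width: -0.0001
gripper_force: 0.0
```

```bash
python3 - <<'E'
from h import *
rel((hp(3.295,.075,.08,.26),D),*[(hp(f,.033,.08,.175),D) for f in np.r_[3.295:6.2:.12]])
E
```

```text
t 9.32 tcp [ 0.5011 -0.2499  0.2632] rv [-3.000e-03 -3.141e+00 -2.000e-03] w -0.0 F [-0.3 -0.3 -0.4]
[ 0.525 -0.291  0.26 ] -> [-0.096, -0.162, 0.013, 0.0, -0.0, -0.001]
[ 0.567 -0.284  0.175] -> [-0.263, -0.137, 0.352, 0.0, -0.0, -0.001]
[ 0.577 -0.286  0.175] -> [-0.303, -0.144, 0.352, 0.0, -0.0, -0.001]
[ 0.587 -0.287  0.175] -> [-0.345, -0.146, 0.352, 0.0, -0.0, -0.001]
[ 0.598 -0.286  0.175] -> [-0.386, -0.144, 0.352, 0.0, -0.0, -0.001]
[ 0.608 -0.284  0.175] -> [-0.427, -0.136, 0.352, 0.0, -0.0, -0.001]
[ 0.618 -0.281  0.175] -> [-0.467, -0.124, 0.352, 0.0, -0.0, -0.001]
[ 0.627 -0.277  0.175] -> [-0.505, -0.107, 0.352, 0.0, -0.0, -0.001]
[ 0.636 -0.271  0.175] -> [-0.54, -0.085, 0.352, 0.0, -0.0, -0.001]
[ 0.644 -0.265  0.175] -> [-0.573, -0.06, 0.352, 0.0, -0.0, -0.001]
[ 0.652 -0.258  0.175] -> [-0.602, -0.03, 0.352, 0.0, -0.0, -0.001]
[ 0.658 -0.249  0.175] -> [-0.628, 0.002, 0.352, 0.0, -0.0, -0.001]
[ 0.663 -0.241  0.175] -> [-0.649, 0.038, 0.352, 0.0, -0.0, -0.001]
[ 0.668 -0.231  0.175] -> [-0.667, 0.076, 0.352, 0.0, -0.0, -0.001]
[ 0.671 -0.221  0.175] -> [-0.679, 0.115, 0.353, 0.0, -0.0, -0.001]
[ 0.673 -0.211  0.175] -> [-0.687, 0.156, 0.353, 0.0, -0.0, -0.001]
[ 0.674 -0.201  0.175] -> [-0.69, 0.197, 0.353, 0.0, -0.0, -0.001]
[ 0.673 -0.19   0.175] -> [-0.687, 0.239, 0.353, 0.0, -0.0, -0.001]
[ 0.671 -0.18   0.175] -> [-0.68, 0.28, 0.353, 0.0, -0.0, -0.001]
[ 0.668 -0.17   0.175] -> [-0.668, 0.32, 0.353, 0.0, -0.0, -0.001]
[ 0.664 -0.161  0.175] -> [-0.651, 0.358, 0.353, 0.0, -0.0, -0.001]
[ 0.659 -0.152  0.175] -> [-0.63, 0.393, 0.353, 0.0, -0.0, -0.001]
[ 0.653 -0.144  0.175] -> [-0.605, 0.426, 0.353, 0.0, -0.0, -0.001]
[ 0.645 -0.136  0.175] -> [-0.576, 0.456, 0.353, 0.0, -0.0, -0.001]
[ 0.637 -0.13   0.175] -> [-0.544, 0.482, 0.353, 0.0, -0.0, -0.001]
[ 0.628 -0.124  0.175] -> [-0.508, 0.504, 0.353, 0.0, -0.0, -0.001]
```

>>> servo_tool --steps '[[[1,-0.1,-0.16,0,0,0,0],[1,-0.1,-0.16,0.12,0,0,0],[1,-0.1,-0.16,0.25,0,0,0],[1,-0.1,-0.16,0.35,0,0,0],[1,-0.15,-0.15,0.35,0,0,0],[1,-0.2,-0.14,0.35,0,0,0],[1,-0.235,-0.14,0.35,0,0,0],[1,-0.265,-0.14,0.35,0,0,0],[1,-0.305,-0.145,0.35,0,0,0],[1,-0.345,-0.146,0.35,0,0,0],[1,-0.386,-0.144,0.35,0,0,0],[1,-0.427,-0.136,0.35,0,0,0],[1,-0.467,-0.124,0.35,0,0,0],[1,-0.505,-0.107,0.35,0,0,0],[1,-0.54,-0.085,0.35,0,0,0],[1,-0.573,-0.06,0.35,0,0,0],[1,-0.602,-0.03,0.35,0,0,0],[1,-0.628,0.002,0.35,0,0,0],[1,-0.628,0.002,0.35,0,0,0]]]'

```text
clock: 11.7
tcp_pos: [0.6592, -0.25, 0.1763]
tool_rot: [0.002, 3.139, -0.0]
force: [0.4, -0.6, 0.0]
grip_width: 0.0002
gripper_force: 0.2
```

```bash
python3 - <<'E'
from h import *
rel(*[(hp(f,.033,.08,.175),D) for f in np.r_[4.615:6.2:.12]])
c=cam('top'); s=cam('scene')
u,v=proj(c,[.587,-.2,.1]).astype(int); a,b=proj(s,[.587,-.2,.1]).astype(int)
A=np.hstack([c['image'][v-90:v+90,u-100:u+100],s['image'][b-90:b+90,a-100:a+100]]); cv2.imwrite('pics/c2.png',cv2.resize(A,None,fx=2,fy=2)[:,:,::-1])
tab2(4.6,1.02)
E
```

```text
t 11.7 tcp [ 0.6592 -0.25    0.1763] rv [ 2.000e-03  3.139e+00 -0.000e+00] w 0.0 F [ 0.4 -0.6  0. ]
[ 0.663 -0.241  0.175] -> [-0.017, 0.038, 0.005, -0.0, 0.001, -0.0]
[ 0.668 -0.231  0.175] -> [-0.034, 0.076, 0.005, -0.0, 0.001, -0.0]
[ 0.671 -0.221  0.175] -> [-0.046, 0.115, 0.005, -0.0, 0.001, -0.0]
[ 0.673 -0.211  0.175] -> [-0.054, 0.156, 0.005, -0.0, 0.001, -0.0]
[ 0.674 -0.201  0.175] -> [-0.057, 0.197, 0.005, -0.0, 0.001, -0.0]
[ 0.673 -0.19   0.175] -> [-0.055, 0.239, 0.005, -0.0, 0.001, -0.0]
[ 0.671 -0.18   0.175] -> [-0.048, 0.28, 0.005, -0.0, 0.001, -0.0]
[ 0.668 -0.17   0.175] -> [-0.036, 0.319, 0.005, -0.0, 0.001, -0.0]
[ 0.664 -0.161  0.175] -> [-0.019, 0.357, 0.005, -0.0, 0.001, -0.0]
[ 0.659 -0.152  0.175] -> [0.002, 0.393, 0.005, -0.0, 0.001, -0.0]
[ 0.653 -0.144  0.175] -> [0.027, 0.426, 0.005, -0.0, 0.001, -0.0]
[ 0.645 -0.136  0.175] -> [0.056, 0.456, 0.005, -0.0, 0.001, -0.0]
[ 0.637 -0.13   0.175] -> [0.089, 0.482, 0.005, -0.0, 0.001, -0.0]
[ 0.628 -0.124  0.175] -> [0.124, 0.504, 0.005, -0.0, 0.001, -0.0]
top 0.67 501 (array([3.929, 1.174]), np.float64(0.745))
scene 0.84 998 (array([4.139, 1.017]), np.float64(0.701))
both (array([4.11, 0.99]), np.float64(1.47))
```

View pics/c2.png

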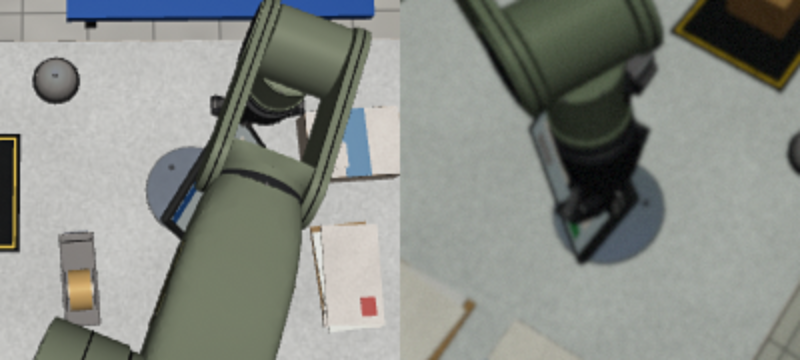

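The tablet is turning with the fingers: its edge shows at about (185, 205) in the crop, and nothing else has moved. I continue the arc.

>>> servo_tool --steps '[[[1,-0.017,0.038,0,0,0,0],[1,-0.034,0.076,0,0,0,0],[1,-0.046,0.115,0,0,0,0],[1,-0.054,0.156,0,0,0,0],[1,-0.057,0.197,0,0,0,0],[1,-0.055,0.239,0,0,0,0],[1,-0.048,0.28,0,0,0,0],[1,-0.036,0.319,0,0,0,0],[1,-0.019,0.357,0,0,0,0],[1,0.002,0.393,0,0,0,0],[1,0.027,0.426,0,0,0,0],[1,0.056,0.456,0,0,0,0],[1,0.089,0.482,0,0,0,0],[1,0.124,0.504,0,0,0,0],[1,0.124,0.504,0,0,0,0]]]'

```text
clock: 13.88
tcp_pos: [0.6263, -0.1234, 0.1763]
tool_rot: [-0.004, -3.141, -0.003]
force: [-0.4, -0.4, 0.1]
grip_width: -0.0003
gripper_force: 0.3
```

>>> servo_tool --steps '[[[1,-0.1,0.05,0,0,0,0],[1,-0.25,0.05,0,0,0,0],[1,-0.25,0.05,-0.2,0,0,0],[1,-0.25,0.05,-0.4,0,0,0],[1,-0.25,0.3,-0.5,0,0,0],[1,-0.25,0.5,-0.5,0,0,0],[1,-0.25,0.7,-0.5,0,0,0],[1,-0.25,0.7,-0.5,0,0,0],[1,-0.25,0.7,-0.5,0,0,0]]]'

```text
clock: 15.0
tcp_pos: [0.6897, 0.0505, 0.3005]
tool_rot: [-0.003, -3.14, -0.001]
force: [0.4, -0.9, 0.2]
grip_width: -0.0003
gripper_force: 0.0
```

```bash
python3 - <<'E'
from h import *
rel()
c=cam('top'); s=cam('scene')
u,v=proj(c,[.587,-.2,.1]).astype(int); a,b=proj(s,[.587,-.2,.1]).astype(int)
A=np.hstack([c['image'][v-90:v+90,u-100:u+100],s['image'][b-90:b+90,a-100:a+100]]); cv2.imwrite('pics/c3.png',cv2.resize(A,None,fx=2,fy=2)[:,:,::-1])
tab2(6.1,1.02)
E
```

```text
t 15.0 tcp [0.6897 0.0505 0.3005] rv [-3.00e-03 -3.14e+00 -1.00e-03] w -0.0 F [ 0.4 -0.9  0.2]
top 0.68 1391 (array([5.866, 1.012]), np.float64(0.12))
scene 0.73 4539 (array([5.875, 1.036]), np.float64(0.063))
both (array([5.872, 0.994]), np.float64(0.188))
```

View pics/c3.png

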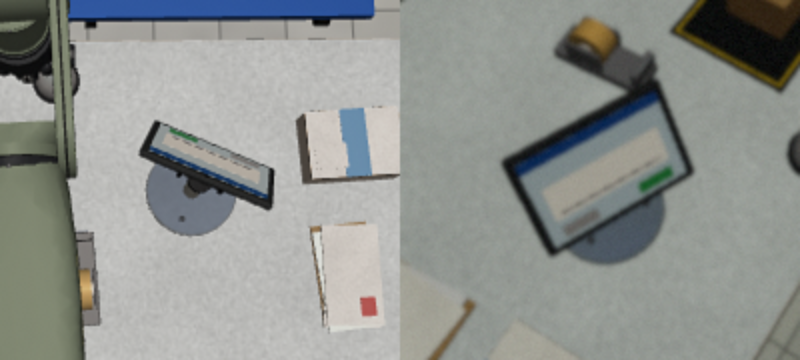

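The tablet now faces 5.87 rad, so it needs another 0.41 rad anticlockwise. Its glass and blue bar are plain at about (600, 160), and the tilt is unchanged at about 1.02. I push again.

```bash
python3 - <<'E'
from h import *
rel((hp(5.87,.09,.08,.3),D),(hp(5.87,.09,.08,.176),D),*[(hp(f,.033,.08,.176),D) for f in (5.87,6.0,6.1,6.2,2*np.pi,6.38)])
E
```

```text
t 15.3 tcp [0.6901 0.0491 0.3012] rv [-0.006 -3.141 -0.   ] w 0.0 F [-0.6 -0.1  0. ]
[ 0.702 -0.163  0.3  ] -> [-0.049, -0.848, 0.004, 0.0, -0.0, -0.001]
[ 0.702 -0.163  0.176] -> [-0.049, -0.848, 0.5, 0.0, -0.0, -0.001]
[ 0.649 -0.14   0.176] -> [0.16, -0.757, 0.501, 0.0, -0.0, -0.001]
[ 0.641 -0.132  0.176] -> [0.193, -0.727, 0.501, 0.0, -0.0, -0.001]
[ 0.634 -0.127  0.176] -> [0.221, -0.707, 0.501, 0.0, -0.0, -0.001]
[ 0.627 -0.123  0.176] -> [0.251, -0.69, 0.501, 0.0, -0.0, -0.001]
[ 0.62  -0.12   0.176] -> [0.278, -0.678, 0.501, 0.0, -0.0, -0.001]
[ 0.612 -0.117  0.176] -> [0.309, -0.667, 0.501, 0.0, -0.0, -0.001]
```

>>> servo_tool --steps '[[[1,-0.05,-0.85,0,0,0,0],[1,-0.05,-0.85,0,0,0,0],[1,-0.05,-0.85,0,0,0,0],[1,-0.05,-0.85,0,0,0,0],[1,-0.05,-0.85,0.25,0,0,0],[1,-0.05,-0.85,0.5,0,0,0],[1,0.05,-0.8,0.5,0,0,0],[1,0.12,-0.77,0.5,0,0,0],[1,0.16,-0.75,0.5,0,0,0],[1,0.19,-0.73,0.5,0,0,0],[1,0.22,-0.71,0.5,0,0,0],[1,0.25,-0.69,0.5,0,0,0],[1,0.28,-0.68,0.5,0,0,0],[1,0.28,-0.68,0.5,0,0,0]]]'

```text
clock: 17.05
tcp_pos: [0.6195, -0.1196, 0.1765]
tool_rot: [0.004, 3.141, 0.0]
force: [1.3, -0.5, 0.4]
grip_width: 0.0
gripper_force: 0.4
```

```bash
python3 - <<'E'
from h import *
rel()
s=cam('scene');c=cam('wrist');a,b=proj(s,[.587,-.2,.15]).astype(int)
A=np.hstack([cv2.resize(s['image'][b-75:b+75,a-50:a+50],(400,600)),cv2.resize(c['image'][:,80:480],(400,420+180))]); cv2.imwrite('pics/c4.png',A[:,:,::-1])
tab2(6.2,1.02)
E
```

```text
t 17.05 tcp [ 0.6195 -0.1196  0.1765] rv [0.004 3.141 0.   ] w 0.0 F [ 1.3 -0.5  0.4]
top 0.69 811 (array([5.947, 1.007]), np.float64(0.461))
scene 0.95 4275 (array([5.907, 1.083]), np.float64(0.107))
both (array([5.966, 1.017]), np.float64(0.574))
```

View pics/c4.png

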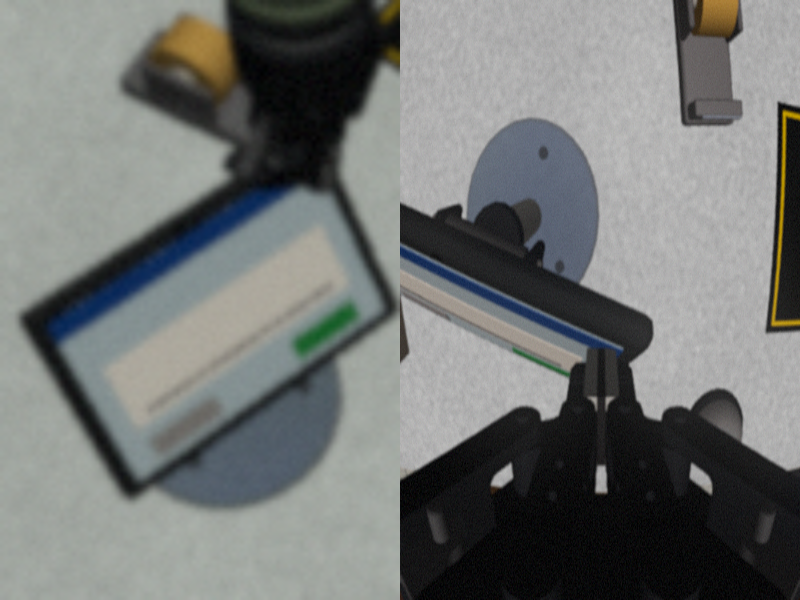

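```bash
python3 - <<'E'
from h import *
s=cam('scene');a,b=proj(s,[.587,-.2,.15]).astype(int)
im=s['image'].copy(); 
def dot(p,col):
    u,v=np.round(proj(s,p)).astype(int); im[v,u]=col
dot([.6195,-.1196,.1765],[255,0,0]); dot([.6195,-.1196,.2265],[255,0,0])
for q in tabcorners(SX,SY,5.907,1.03): dot(q,[255,255,0])
for q in tabcorners(SX,SY,6.1,1.03): dot(q,[0,255,255])
cv2.imwrite('pics/c5.png',cv2.resize(im[b-70:b+70,a-60:a+60],(600,600),interpolation=0)[:,:,::-1])
E
```

```text
(no output)
```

View pics/c5.png

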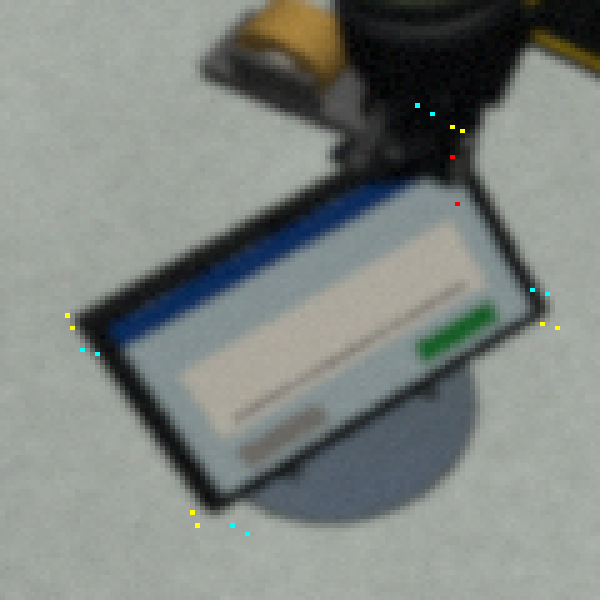

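The fit is right: facing is 5.9 rad. The fingers bear on the slab near its top corner rather than mid-face, so the contact lies about 30 mm deeper than I assumed. I push on by that amount.

>>> servo_tool --steps '[[[1,0.03,0.005,0,0,0,0],[1,0.06,0.01,0,0,0,0],[1,0.09,0.015,0,0,0,0],[1,0.115,0.015,0,0,0,0],[1,0.115,0.015,0,0,0,0],[1,0.115,0.015,0,0,0,0]]]'

```text
clock: 18.15
tcp_pos: [0.5902, -0.1156, 0.1761]
tool_rot: [-0.004, -3.14, -0.001]
force: [1.1, -0.1, 1.3]
grip_width: 0.0
gripper_force: 0.4
```

```bash
python3 - <<'E'
from h import *
rel(); tab2(6.2,1.02); print(np.array(ctrl.read_state()['wrist_torque']).round(2))
E
```

```text
t 18.15 tcp [ 0.5902 -0.1156  0.1761] rv [-4.00e-03 -3.14e+00 -1.00e-03] w 0.0 F [ 1.1 -0.1  1.3]
top 0.7 683 (array([6.289, 1.007]), np.float64(0.583))
scene 0.65 3961 (array([6.335, 1.043]), np.float64(0.109))
both (array([6.304, 1.025]), np.float64(0.69))
[0.02 0.01 0.02]
```

>>> servo_tool --steps '[[[1,-0.1,0,0,0,0,0],[1,-0.3,0,0,0,0,0],[1,-0.5,0,0,0,0,0],[1,-0.5,-0.1,0,0,0,0],[1,-0.5,-0.33,0,0,0,0],[1,-0.5,-0.33,0,0,0,0],[1,-0.5,-0.33,0,0,0,0]]]'

```text
clock: 19.23
tcp_pos: [0.7147, -0.199, 0.1759]
tool_rot: [-0.006, -3.14, -0.002]
force: [0.6, -0.2, -0.1]
grip_width: -0.0001
gripper_force: 0.0
```

```bash
python3 - <<'E'
from h import *
rel(); tab2(6.28,1.02)
s=cam('scene');a,b=proj(s,[.64,-.2,.15]).astype(int)
im=s['image'].copy(); p=ctrl.read_state()['tcp_pos']
for k in (0,.025,.05):
    u,v=np.round(proj(s,p+np.array([0,0,k]))).astype(int); im[v,u]=[255,0,0]
A=np.hstack([cv2.resize(im[b-80:b+80,a-80:a+80],(400,400),interpolation=0),cv2.resize(cam('wrist')['image'][:,80:480],(400,400))])
cv2.imwrite('pics/c6.png',A[:,:,::-1])
E
```

```text
t 19.23 tcp [ 0.7147 -0.199   0.1759] rv [-6.00e-03 -3.14e+00 -2.00e-03] w -0.0 F [ 0.6 -0.2 -0.1]
top 0.76 288 (array([6.245, 1.163]), np.float64(0.811))
scene 0.79 3361 (array([6.341, 1.016]), np.float64(0.245))
both (array([6.315, 1.05 ]), np.float64(1.073))
```

View pics/c6.png

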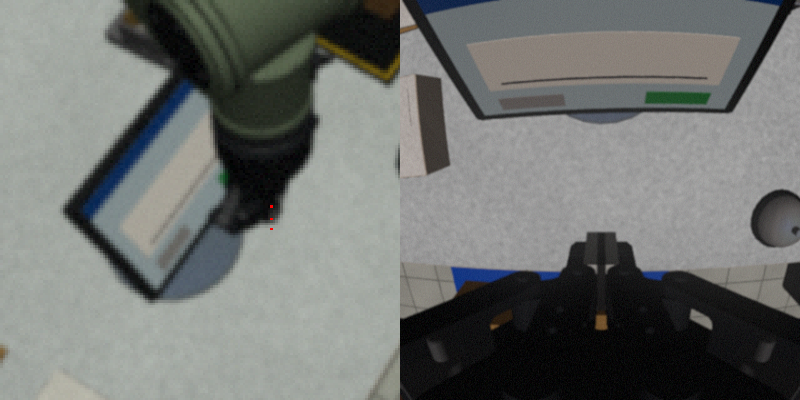

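The wrist view shows the glass squarely in front of the tool, with its bottom edge level at image row 112. Next I lay it back with the fingertips near the middle of the top edge, stopping short of the goal.

>>> servo_tool --steps '[[[1,0,0,-0.16,0,0,0],[1,0.15,0,-0.16,0,0,0],[1,0.35,0,-0.16,0,0,0],[1,0.42,0,-0.16,0,0,0],[1,0.46,0,-0.155,0,0,0],[1,0.49,0,-0.155,0,0,0],[1,0.515,0,-0.15,0,0,0],[1,0.54,0,-0.146,0,0,0],[1,0.56,0,-0.14,0,0,0],[1,0.58,0,-0.132,0,0,0],[1,0.58,0,-0.132,0,0,0]]]'

```text
clock: 20.9
tcp_pos: [0.5704, -0.1983, 0.209]
tool_rot: [-0.004, -3.141, -0.0]
force: [0.4, -0.1, 0.3]
grip_width: -0.0001
gripper_force: 0.0
```

```bash
python3 - <<'E'
from h import *
rel(); tab2(6.3,.7)
cv2.imwrite('pics/c7.png',np.hstack([cam('scene')['image'][150:350,120:320],cam('wrist')['image'][:200,180:380]])[:,:,::-1])
E
```

```text
t 20.9 tcp [ 0.5704 -0.1983  0.209 ] rv [-0.004 -3.141 -0.   ] w -0.0 F [ 0.4 -0.1  0.3]
top 0.84 539 (array([6.317, 1.047]), np.float64(0.661))
scene 0.71 4185 (array([6.342, 1.02 ]), np.float64(0.057))
both (array([6.318, 1.046]), np.float64(0.728))
```

View pics/c7.png

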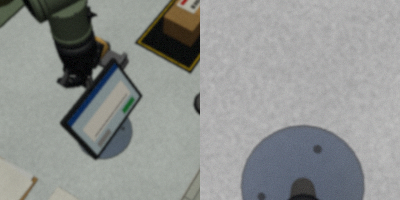

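```bash
python3 - <<'E'
from h import *
c=cam('wrist'); T=np.array(c['world_from_camera']); s=ctrl.read_state(); p=np.array(s['tcp_pos']); print('cam',T[:3,3].round(3),'tcp',p.round(3),'axis',T[:3,2].round(3),c['fx'],c['cx'],c['cy'])
def fish(q):
    v=T[:3,:3].T@(np.array(q)-T[:3,3]); th=np.arctan2(np.hypot(v[0],v[1]),v[2]); w=v[:2]/np.hypot(*v[:2])*th*c['fx']; return (w+[c['cx'],c['cy']]).round(0)
for dz in (0,.019,.04,.06): print(dz,fish(p+[0,0,dz]),fish(p+[.011,.007,dz]),fish(p+[-.011,.007,dz]))
print('base circ',[fish([SX+.075*np.cos(a),SY+.075*np.sin(a),.012]) for a in (0,1.57,3.14,4.71)])
for q in tabcorners(SX,SY,6.3,1.02): print(q.round(3),fish(q))
m,cf=sil('stand','wrist'); print(cf,m.sum(),np.argwhere(m).min(0)[::-1],np.argwhere(m).max(0)[::-1])
cv2.imwrite('pics/w8.png',cv2.resize(c['image'],(784,588))[:,:,::-1])
E
```

```text
cam [ 0.502 -0.198  0.385] tcp [ 0.571 -0.198  0.209] axis [ 0.268 -0.    -0.963] 325.19226210127806 280.85790440488967 204.8588388678732
0 [280. 238.] [292. 255.] [292. 220.]
0.019 [280. 251.] [293. 270.] [294. 232.]
0.04 [280. 270.] [295. 290.] [295. 248.]
0.06 [280. 291.] [296. 313.] [297. 268.]
base circ [array([279., 248.]), array([342., 190.]), array([279., 125.]), array([216., 190.])]
[ 0.641 -0.299  0.1  ] [180. 262.]
[ 0.567 -0.3    0.219] [111. 236.]
[ 0.637 -0.099  0.1  ] [380. 259.]
[ 0.564 -0.1    0.219] [445. 230.]
[ 0.651 -0.299  0.106] [180. 274.]
[ 0.578 -0.3    0.225] [110. 256.]
[ 0.648 -0.099  0.106] [381. 271.]
[ 0.574 -0.1    0.225] [447. 250.]Traceback (most recent call last):
  File "<stdin>", line 8, in <module>
AttributeError: 'NoneType' object has no attribute 'sum'
```

```bash
python3 - <<'E'
from h import *
c=cam('wrist');s=cam('scene')
A=np.hstack([cv2.resize(c['image'][110:410,130:430],(400,400)),cv2.resize(s['image'][175:315,150:290],(400,400))])
cv2.imwrite('pics/w9.png',A[:,:,::-1])
E
```

```text
(no output)
```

View pics/w9.png

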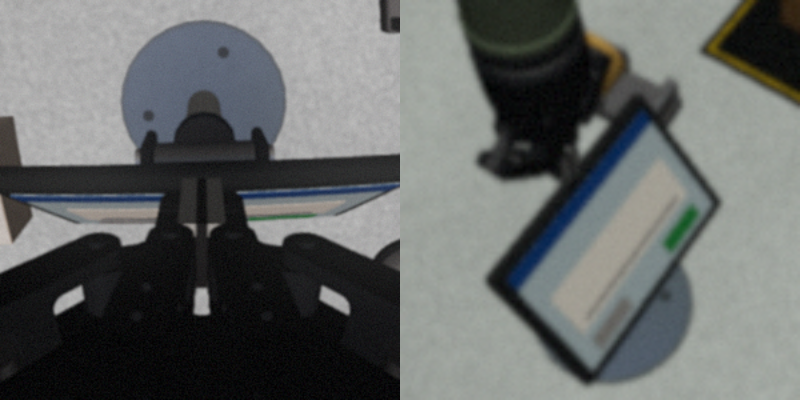

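Everything agrees on one reading: the shut fingertips end about 35 mm above the reported TCP, so this pass just skimmed over the top edge with no force. I go back, come in 30 mm lower and push again.

>>> servo_tool --steps '[[[1,-0.15,0,-0.02,0,0,0],[1,-0.32,0,0,0,0,0],[1,-0.32,0,0.11,0,0,0],[1,-0.2,0,0.11,0,0,0],[1,-0.14,0,0.11,0,0,0],[1,-0.1,0,0.11,0,0,0],[1,-0.07,0,0.11,0,0,0],[1,-0.045,0,0.115,0,0,0],[1,-0.02,0,0.12,0,0,0],[1,0,0,0.13,0,0,0],[1,0,0,0.13,0,0,0]]]'

```text
clock: 22.78
tcp_pos: [0.5752, -0.199, 0.1794]
tool_rot: [0.004, 3.13, -0.004]
force: [7.1, -0.5, 4.6]
grip_width: -0.0001
gripper_force: 3.9
```

```bash
python3 - <<'E'
from h import *
rel(); tab2(6.3,.8)
E
```

```text
t 22.77 tcp [ 0.5752 -0.199   0.1794] rv [ 0.004  3.13  -0.004] w -0.0 F [ 7.1 -0.5  4.6]
top 0.78 750 (array([6.317, 0.855]), np.float64(0.657))
scene 0.68 4360 (array([6.301, 0.933]), np.float64(0.105))
both (array([6.331, 0.84 ]), np.float64(0.763))
```

>>> servo_tool --steps '[[[1,0.02,0,0.01,0,0,0],[1,0.04,0,0.02,0,0,0],[1,0.055,0,0.035,0,0,0],[1,0.07,0,0.05,0,0,0],[1,0.07,0,0.05,0,0,0]]]'

```text
clock: 23.6
tcp_pos: [0.5556, -0.1996, 0.1685]
tool_rot: [0.004, 3.134, -0.006]
force: [-0.8, -1.6, 13.6]
grip_width: 0.0001
gripper_force: 6.3
```

```bash
python3 - <<'E'
from h import *
rel(); tab2(6.3,.7,('scene','top'))
E
```

```text
t 23.6 tcp [ 0.5556 -0.1996  0.1685] rv [ 0.004  3.134 -0.006] w 0.0 F [-0.8 -1.6 13.6]
scene 0.73 604 (array([6.3, 0.7]), np.float64(1.0))
top 0.84 1057 (array([6.33 , 0.525]), np.float64(0.65))
both (array([6.33 , 0.525]), np.float64(1.65))
```

>>> servo_tool --steps '[[[1,0,0,-0.1,0,0,0],[1,0,0,-0.3,0,0,0],[1,0,0,-0.5,0,0,0],[1,0,0.2,-0.5,0,0,0],[1,0,0.95,-0.5,0,0,0],[1,0,0.95,-0.5,0,0,0],[1,0,0.95,-0.5,0,0,0],[1,0,0.95,-0.5,0,0,0],[1,0,0.95,-0.5,0,0,0]]]'

```text
clock: 24.92
tcp_pos: [0.5539, 0.0389, 0.2894]
tool_rot: [0.003, 3.141, -0.001]
force: [-0.0, 0.1, -0.4]
grip_width: -0.0001
gripper_force: 0.0
```

```bash
cat >> h.py <<'E'
def meas(f,t):
    for k in range(2): tab2(f,t)
E
python3 - <<'E'
from h import *
rel(); meas(6.3,.6)
E
```

```text
t 24.93 tcp [0.5539 0.0389 0.2894] rv [ 3.000e-03  3.141e+00 -1.000e-03] w -0.0 F [-0.   0.1 -0.4]
top 0.3 2834 (array([6.316, 0.5  ]), np.float64(0.065))
scene 0.92 5026 (array([6.32, 0.36]), np.float64(0.041))
both (array([6.314, 0.495]), np.float64(0.134))
top 0.93 2752 (array([6.334, 0.518]), np.float64(0.076))
scene 0.75 5062 (array([6.32 , 0.361]), np.float64(0.037))
both (array([6.333, 0.514]), np.float64(0.142))
```

```bash
python3 - <<'E'
from h import *
for n in('top','scene'):
    c=cam(n); ms=[ctrl.silhouettes('screen',n)[0]['region'] for _ in range(1)]
    m=ms[0]; iou=lambda h:1-(h&m).sum()/(h|m).sum()
    print(n,[(round(t,2),round(iou(hull(tabcorners(SX,SY,6.32,t),c)),3)) for t in np.r_[.28:.72:.04]])
    for t in (.36,.42,.48,.54,.6):
        r=fit(lambda x,y,f:tabcorners(x,y,f,t),np.array([SX,SY,6.32]),[(c,m)],[.006,.006,.05]); print(t,r)
    q=cv2.findContours(m.astype(np.uint8),0,1)[0]; q=max(q,key=cv2.contourArea); print(cv2.approxPolyDP(q,5,True)[:,0].tolist())
    for t in(.36,.52): print(t,cv2.convexHull(np.array([proj(c,p) for p in tabcorners(SX,SY,6.32,t)]).astype(np.float32))[:,0].round(1).tolist())
E
```

```text
top [(np.float64(0.28), np.float64(0.154)), (np.float64(0.32), np.float64(0.14)), (np.float64(0.36), np.float64(0.126)), (np.float64(0.4), np.float64(0.107)), (np.float64(0.44), np.float64(0.087)), (np.float64(0.48), np.float64(0.073)), (np.float64(0.52), np.float64(0.068)), (np.float64(0.56), np.float64(0.08)), (np.float64(0.6), np.float64(0.102)), (np.float64(0.64), np.float64(0.132)), (np.float64(0.68), np.float64(0.159))]
0.36 (array([ 0.588, -0.195,  6.335]), np.float64(0.097))
0.42 (array([ 0.587, -0.195,  6.335]), np.float64(0.07))
0.48 (array([ 0.586, -0.195,  6.313]), np.float64(0.037))
0.54 (array([ 0.585, -0.195,  6.305]), np.float64(0.035))
0.6 (array([ 0.584, -0.195,  6.315]), np.float64(0.068))
[[313, 186], [319, 225], [385, 221], [376, 183]]
0.36 [[388.1000061035156, 222.6999969482422], [387.29998779296875, 224.6999969482422], [316.79998779296875, 227.39999389648438], [313.5, 186.10000610351562], [313.6000061035156, 183.89999389648438], [380.70001220703125, 181.10000610351562]]
0.52 [[388.5, 219.10000610351562], [387.79998779296875, 221.6999969482422], [316.79998779296
[... 635 characters left out ...]
y([ 0.586, -0.198,  6.322]), np.float64(0.051))
0.48 (array([ 0.584, -0.196,  6.33 ]), np.float64(0.053))
0.54 (array([ 0.584, -0.196,  6.314]), np.float64(0.048))
0.6 (array([ 0.582, -0.197,  6.316]), np.float64(0.044))
[[224, 207], [171, 269], [216, 305], [265, 243]]
0.36 [[267.29998779296875, 240.1999969482422], [219.39999389648438, 308.5], [218.39999389648438, 309.29998779296875], [167.5, 271.70001220703125], [167.89999389648438, 270.5], [221.0, 205.60000610351562]]
0.52 [[267.20001220703125, 242.5], [219.8000030517578, 310.29998779296875], [218.10000610351562, 310.5], [169.3000030517578, 271.6000061035156], [222.10000610351562, 206.6999969482422], [223.6999969482422, 205.3000030517578]]
```

```bash
python3 - <<'E'
from h import *
c=cam('wrist'); T=np.array(c['world_from_camera'])
def fish(q):
    v=T[:3,:3].T@(np.array(q)-T[:3,3]); th=np.arctan2(np.hypot(v[0],v[1]),v[2]); return v[:2]/np.hypot(*v[:2])*th*c['fx']+[c['cx'],c['cy']]
import h
h.proj=lambda c,p:fish(p)
def model(f,t,x=SX,y=SY):
    k=tabcorners(x,y,f,t); return [a+(b-a)*s for i,a in enumerate(k) for b in k[i+1:] for s in(0,.25,.5,.75,1)]
print([fish(q).round() for q in tabcorners(SX,SY,6.32,.5)])
for k in range(2):
    r=ctrl.silhouettes('screen','wrist')
    for q in r[:1]:
        m=q['region']; a=np.argwhere(m); print(q['confidence'],m.sum(),a.min(0)[::-1],a.max(0)[::-1])
        if q['confidence']>.3: print(fit(model,np.array([6.32,.5]),[(c,m)],[.1,.15])); print(fit(model,np.array([6.32,.5,SX,SY]),[(c,m)],[.1,.15,.005,.005]))
E
```

```text
[array([ 42., 262.]), array([-12., 188.]), array([166., 267.]), array([123., 175.]), array([ 39., 269.]), array([-17., 195.]), array([164., 275.]), array([119., 184.])]
0.7 12735 [  0 173] [164 275]
(array([6.314, 0.477]), np.float64(0.03))
(array([ 6.31 ,  0.486,  0.586, -0.199]), np.float64(0.022))
0.7 12735 [  0 173] [164 275]
(array([6.314, 0.477]), np.float64(0.03))
(array([ 6.31 ,  0.486,  0.586, -0.199]), np.float64(0.022))
```

```bash
python3 - <<'E'
from h import *
c=cam('scene'); m,cf=sil('parcel','scene'); print(cf,fit(boxc,np.array([.587,.244,0]),[(c,m)],[.02,.02,.1]))
print(ctrl.sign_off())
E
```

```text
0.84 (array([0.585, 0.242, 0.041]), np.float64(0.042))
the job is handed in; nothing more can be done
None
```

I handed the job in; the verdict wasn't shown, but my last camera fits put everything inside the limits: parcel about 15 mm off the mat's centre and 0.04 rad off square, tablet facing the resident within about 0.03–0.05 rad, screen at about 0.48–0.51 rad (28–29°; the oblique scene camera alone read 0.36), robot clear.

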